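# Clear the spring-rod gauge and hold its rod at the length mark

### The arm

A 6-joint arm with a two-finger parallel gripper is mounted at the origin on the work surface. World frame = base frame: x ahead of the robot, y to its left, z up, the work surface at z = 0. Lengths are in m, angles in rad, forces in N, time in s.
With the tool pointing down it reaches from about 0.25 to 0.8 m from the base axis. Payload 3.9 kg.
Tool frame: the origin (TCP) lies on the centre line of the jaws, within the pads' length; the fingertips stand 17 mm ahead of it and the grasp point (between the pads) lies 2 mm behind it; z points along the fingers, y is the line along which they close (so a half turn about z gives the same grasp; the last joint's range is limited). The gripper opens to 85 mm and grips with 20 to 120 N. Pads are 22 mm wide; open, the fingers measure 114 mm over their backs; the gripper's body (76 mm by 85 mm) begins 54 mm behind the grasp point. The pads swing forward as they close: fully open they stand 13 mm farther back than shut.
Start: joints at [-1.34, 0.26, -0.138, 1.173, 0, 1.571], TCP at [0.12, -0.511, 0.248] pointing down, gripper open.
Joint ranges: [-2.78, 2.78], [-0.83, 1.72], [-1.28, 1.37], [-1.9, 2.12], [-1.57, 1.48], [-3.14, 3.14]. Speed limits (rad/s): [2.57, 2.57, 3.14, 3.14, 3.14, 3.14].

### API

Orientations are given as a 3x3 rotation matrix whose columns are the frame's x, y, z axes.
In Python, from station import robot gives the robot as it stands. The module is installed in compiled form; this text tells all that it offers.
- The arm moves only by the tool carry_out, never from a script. Its argument "steps" is a list of rows, each an object of numbers: "gripper": the opening, from 0 (shut) to 1 (fully open); "x", "y", "z": the shift along the tool's x, y, z in cm; "turn": the turn about the tool's z in degrees. A call has 1 to 12 rows; each row shifts and turns the commanded pose from where the row before left it, along the tool's axes as they then stand; what a row does not reach is not made up. A row lasts 1/12 s, in which the tool goes at most 41.7 mm and 7.16 degrees, less where a joint would pass 70% of its speed; a pose out of reach is approached as far as the arm can. A call with a gripper value outside its range is refused whole. The fingers move at their own pace and stop on an object; the grip force is fixed at half the most. Time passes only in rows, so rows that do not move let the fingers close. It gives the time, the measured TCP pose, the force, the opening and the grip force at its end, in the units of the state.
- robot.get_state(): the state, without advancing time (a new reading comes with each control period).
- robot.camera(name): name is "side" or "top"; returns the picture (480x640x3 uint8, red, green, blue); there is no depth.
- robot.camera_info(name): a dict with "vfov" (degrees; the focal length in pixels is half the picture's height over the tangent of half this angle, whatever the lens; pixels are square), "cx", "cy" (the principal point, pixels), "extrinsics" (4x4, takes a point from camera to world coordinates). Camera axes: x right, y down, z forward; pixel columns grow to the right and rows downward; lengths in m; the calibration is good to about 2 mm. A picture is of the moment at which its call begins. camera_info takes no time and is no camera call.
- robot.sign_off(): hands the job in; it is judged then, once.
The state is a dict: "time_s": time; "joints": joint angles; "joint_vel": joint speeds; "effort": joint torques, N m; "eef_pos": TCP position; "orientation": TCP orientation; "wrist_force": force on the tool from outside, world axes, zero at the start; "torque": the same for the moment, N m; "gripper_width": finger opening in m; "grip_force": force on a finger pad.
Only numpy, scipy, OpenCV 4.12 (cv2) and the standard library are available. Lean on these libraries where they do the work, as an engineer would, in place of code of your own. Each camera call takes 0.05 s, during which the arm holds its last target. There are 200 camera calls.

### The job

First lift the two broken chunks of brake lining off the bed of the spring-rod gauge and put them in the open scrap bin. Then take the gauge's upright pull plate, draw the rod out against its spring until its side pointer stands level with the middle of the brass length mark, and hold it there: finish still holding it, because the spring pulls it back if let go. Leave the caliper, spacer block, bolt and washer where they are.

Things in the scene. Friction and masses are not known exactly. Their poses are not given: they have to be found in the camera images.
- gauge: Fixed gauge: grey bed 380 x 160 mm, 10 mm thick, and a barrel 28 mm across. Origin: on the bench below the pull plate's centre with the rod fully in; z up, x = direction the rod is pulled out, y towards the length mark. Bed x -220 to 160, y -60 to 100 mm; barrel x -215 to -63 mm, axis 30 mm above the bench; a strip 16 mm wide, 4 mm high runs along the bed at y = 88 mm.
- rod: 12 mm steel rod (axis 30 mm above the bench) ending in an upright pull plate 14 mm thick (x), 44 wide (y), from 13 to 80 mm above the bench; the rod joins its back (-x), so both faces are free above 36 mm. Axes as the gauge; origin on the bench below the plate, moves with it. Slides 0 to 120 mm to the gauge's +x, starts fully in. Spring 5 N at 0, 12 N at 100 mm; springs back.
- pull_plate (a point): Middle of the top edge of the pull plate, 80 mm above the bench; moves with the rod.
- pointer (a point): Tip of the thin pointer (4 mm wide bar) that sticks out sideways (+y of the gauge) from the foot of the pull plate, 72 mm from the rod axis, 18 mm above the bench; moves with the rod.
- mark_line (a point): Middle of the length mark's edge that faces the pointer, 18 mm above the bench; axes as the gauge. The mark: fixed brass block 10 mm long (x), 20 wide, top 28 mm above the bench, 60 to 100 mm along the gauge's x from the pointer's start. The rod is right when pointer and this point have the same x in the gauge's frame (6 mm apart sideways).
- chunk_a: Broken dark grey brake-lining chunk, 36 x 26 x 22 mm (x, y, height), about 45 g, loose, lying on the gauge's bed (10 mm above the bench) ahead of the pull plate. Origin: centre of its underside.
- chunk_b: Broken dark grey brake-lining chunk, 40 x 28 x 22 mm (x, y, height), one end (+x, 10 mm of its length) stepped down to 14 mm, about 50 g, loose, on the bed ahead of the pull plate. Origin: centre of its underside.
- bin: Open dark steel scrap bin, 160 (x) x 150 (y) mm, 60 mm high, walls 4 mm, fixed on the bench. Origin: centre of its underside.
- caliper: Dusty grey cast brake caliper, about 200 x 150 mm, 83 mm high, loose; stays where it is. Origin: centre of its underside.
- spacer: Red plastic spacer block 60 x 40 x 30 mm, loose; stays where it is. Origin: centre of its underside.
- banjo_bolt: Stainless bolt standing on its 21 mm head, 36 mm high, loose; stays where it is. Origin: centre of its underside.
- washer: Copper washer, 26 mm across, 3 mm thick, lying on the bench, loose; stays where it is. Origin: centre of its underside.
There are look-alikes about, which are no part of the job. What is shaped like the chunk_a but red is not meant.

How it is judged:
By the outcome, as a careful person would: the job done as asked, in the order asked, and still so for the second after the job is handed in, while the arm keeps its last pose, push and grip.
It also fails if it takes over 64 s, if anything falls off the work surface, if the arm or the gripper's body presses on something with over 40 N, if the wrist force passes 120 N, or if a joint passes its speed limit or range.

## Working session

There is one attempt and no reset: what is moved stays moved. The work goes in short steps, Python scripts to look and compute and a tool call to move; the robot and the scene stay as the last step left them, time stands still between calls to the robot, and variables do not carry over. Pictures are saved under pics/ and viewed, at most 10 in all, crops included, and the job is handed in when it is done.

Besides the shell and the picture viewer there is one more tool, called after "Request:" as name([rows], argument=value, ...), one row to a line, values as JSON. carry_out: Moves the arm, as the interface text tells. Its arguments: {"type":"object","properties":{"steps":{"type":"array","items":{"type":"object","properties":{"gripper":{"type":"number"},"x":{"type":"number"},"y":{"type":"number"},"z":{"type":"number"},"turn":{"type":"number"}}}}},"required":["steps"]}

```bash
mkdir -p pics; cat > h.py <<'E'
import numpy as np, cv2
from station import robot
def grab(n,f):
    im=robot.camera(n); cv2.imwrite('pics/'+f,im[:,:,::-1]); return im
def cam(n):
    i=robot.camera_info(n); f=240/np.tan(np.radians(i['vfov'])/2); return f,i['cx'],i['cy'],np.array(i['extrinsics'])
def ray(n,u,v,z):
    f,cx,cy,E=cam(n); d=E[:3,:3]@np.array([(u-cx)/f,(v-cy)/f,1]); o=E[:3,3]; return o+d*(z-o[2])/d[2]
def proj(n,p):
    f,cx,cy,E=cam(n); q=E[:3,:3].T@(np.array(p)-E[:3,3]); return np.array([cx+f*q[0]/q[2],cy+f*q[1]/q[2]])
E
python3 - <<'E'
from h import *
np.set_printoptions(precision=4,suppress=True)
for n in('top','side'):
    grab(n,n+'0.png'); print(n,cam(n))
s=robot.get_state();print(s['time_s'],s['eef_pos'],s['orientation'],s['gripper_width'])
E
```

```text
top (np.float64(534.6030154166796), 316.33884849559774, 247.4818393834061, array([[ 0.028 , -0.9853,  0.1683,  0.3829],
       [-0.9996, -0.0278,  0.0034,  0.0753],
       [ 0.0014, -0.1683, -0.9857,  1.1911],
       [ 0.    ,  0.    ,  0.    ,  1.    ]]))
side (np.float64(555.4235723242222), 322.43739462089127, 243.88770203927854, array([[ 0.9847, -0.1232,  0.1236,  0.433 ],
       [-0.1738, -0.7547,  0.6327, -0.6516],
       [ 0.0153, -0.6445, -0.7645,  0.9638],
       [ 0.    ,  0.    ,  0.    ,  1.    ]]))
0.1 [ 0.1199 -0.5105  0.2475] [[ 0.9735  0.2287 -0.0004]
 [ 0.2287 -0.9735  0.0018]
 [-0.     -0.0019 -1.    ]] 0.08525417088695113
```

View pics/top0.png

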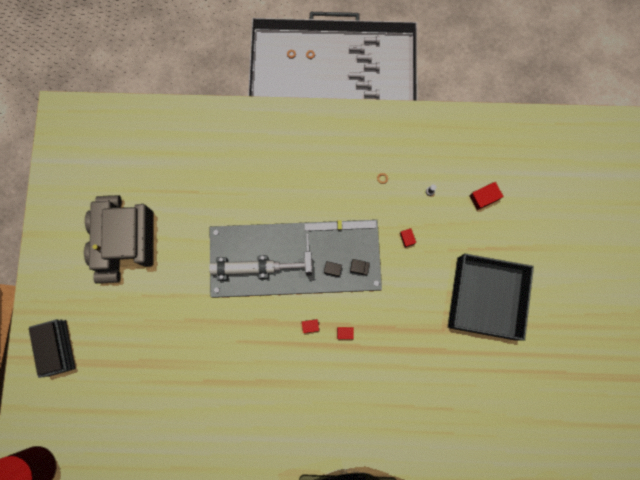

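View pics/side0.png

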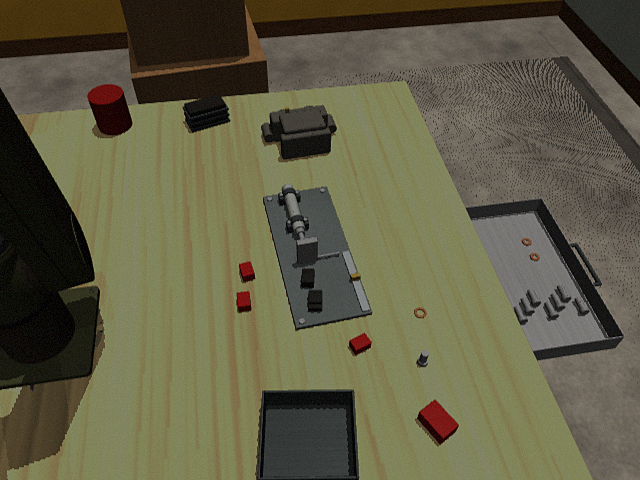

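Top view: the dark chunks lie on the bed at (333,269) and (359,267). The look-alikes are red, at (310,326), (345,333) and (408,238). The dark slab stack at (52,348) is off the bed. I choose the two dark ones on the bed. Plate is at (308,263), brass mark at (340,226), bin at (490,298). Next I'll measure and take a close crop.

```bash
python3 - <<'E'
from h import *
np.set_printoptions(precision=4,suppress=True)
im=robot.camera('top'); g=im.max(2)
c=cv2.resize(im[205:310,200:400],None,fx=4,fy=4,interpolation=cv2.INTER_CUBIC); cv2.imwrite('pics/crop1.png',c[:,:,::-1])
m=np.zeros(g.shape,np.uint8); m[255:282,318:375]=(g[255:282,318:375]<72)*255
for c in cv2.findContours(m,0,2)[0]:
    if cv2.contourArea(c)<40: continue
    r=cv2.minAreaRect(c); b=cv2.boxPoints(r)
    print('chunk px',r, 'world',ray('top',*r[0],.028)); print(np.array([ray('top',*p,.028)[:2] for p in b]))
hsv=cv2.cvtColor(im,cv2.COLOR_RGB2HSV); 
m=cv2.inRange(hsv,(18,120,60),(35,255,255)); m[:218]=0;m[234:]=0;m[:,:330]=0;m[:,350:]=0
ys,xs=np.nonzero(m);print('mark',len(xs),xs.min(),xs.max(),ys.min(),ys.max(),ray('top',xs.mean(),ys.mean(),.028))
# bed corners (from view), bin rim
for p in[(209.5,227),(377,220),(381,290),(210,297)]: print('bed',ray('top',*p,.01))
for p in[(465,256),(532,265),(525,339),(450,330)]: print('bin',ray('top',*p,.06))
for p in[(308,253),(312,275)]: print('plate',ray('top',*p,.08))
E
```

```text
chunk px ((358.0, 268.5), (13.0, 16.0), 90.0) world [ 0.5373 -0.0134  0.028 ]
[[ 0.5512  0.0044]
 [ 0.5522 -0.0307]
 [ 0.5235 -0.0311]
 [ 0.5225  0.0039]]
mark 25 338 340 221 229 [0.6343 0.0303 0.028 ]
bed [0.6246 0.3215 0.01  ]
bed [ 0.6514 -0.056   0.01  ]
bed [ 0.4932 -0.0663  0.01  ]
bed [0.4672 0.3107 0.01  ]
bin [ 0.5665 -0.2396  0.06  ]
bin [ 0.5511 -0.3823  0.06  ]
bin [ 0.3947 -0.3615  0.06  ]
bin [ 0.4089 -0.2053  0.06  ]
plate [0.5603 0.0963 0.08  ]
plate [0.514  0.0865 0.08  ]
```

View pics/crop1.png

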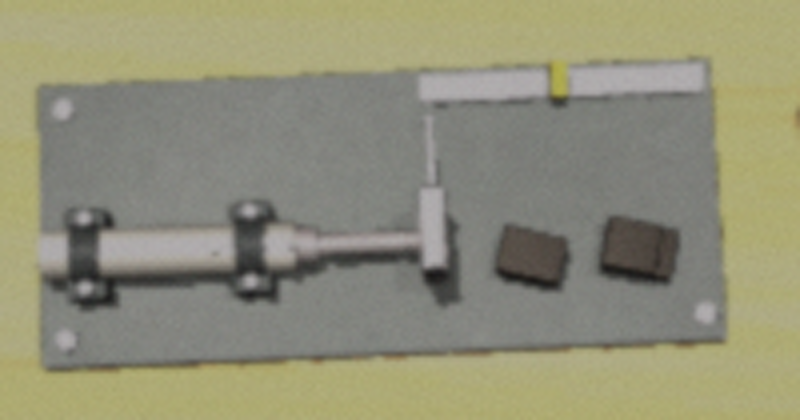

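Crop: chunk A's top corners are at about (507,227), (568,240), (558,286), (497,270). Chunk B's are (612,215), (680,227), (668,279), (600,267), with its stepped end to the right. Both are dark grey, so these are the right ones.

```bash
python3 - <<'E'
from h import *
np.set_printoptions(precision=4,suppress=True)
T=robot.get_state(); R=T['orientation']; p0=T['eef_pos']
w=lambda c,z:ray('top',200+(c[0]-1.5)/4,205+(c[1]-1.5)/4,z)
O=np.array([.5404,.0949]);xg=np.array([.071,-.9975]);yg=np.array([.9975,.071])
for n,C,z in(('a',[(507,227),(568,240),(558,286),(497,270)],.032),('b',[(612,215),(680,227),(668,279),(600,267)],.030)):
    P=np.array([w(c,z)[:2] for c in C]); m=P.mean(0); l=(P[1]+P[2]-P[0]-P[3])/2; s=(P[0]+P[1]-P[2]-P[3])/2
    print(n,m,'len',np.hypot(*l),np.hypot(*s),'ang',np.degrees(np.arctan2(l[1],l[0])),'g',(m-O)@xg,(m-O)@yg)
for c in((421,187),(443,187),(447,268),(423,268)):
    q=w(c,.08)[:2];print('plate',q,(q-O)@xg,(q-O)@yg)
for c,z in(((429,115),.018),((552,97),.028),((568,97),.028)):
    q=w(c,z)[:2];print('ptr/mark',q,(q-O)@xg,(q-O)@yg)
print('toolang',np.degrees(np.arctan2(R[1,0],R[0,0])))
E
```

```text
a [0.5351 0.0421] len 0.034221280791993124 0.025123477892113173 ang -101.86699727735274 g 0.0523011655702672 -0.00900978434082409
b [ 0.5419 -0.0167] len 0.03773417533088178 0.029546195591283984 ang -98.49853762247027 g 0.11142706041822668 -0.006445452577735993
plate [0.5636 0.103 ] -0.006402081974211659 0.023723328210179827
plate [0.5639 0.0914] 0.005168800693439854 0.023227411420089054
plate [0.5211 0.088 ] 0.0054919943085696005 -0.019754194511589593
plate [0.5207 0.1006] -0.007049803592217664 -0.01921600810070915
ptr/mark [0.6146 0.1013] -0.0011522065454853323 0.07444810640682058
ptr/mark [0.6247 0.0332] 0.06755143889968986 0.07971655579190376
ptr/mark [0.625  0.0243] 0.0764256334313325 0.07933674016208855
toolang 13.224132972957262
```

Request:
carry_out([
  {"gripper":0.7,"turn":7},
  {"gripper":0.7,"turn":7},
])

```text
validation failed for argument at $.st...
```

```bash
python3 -c "
from h import *
T=robot.get_state();print(T['joints'],T['orientation'],T['gripper_width'],T['time_s'])"
```

```text
[-1.34000450e+00  2.60524280e-01 -1.39102372e-01  1.17267119e+00
 -2.89658938e-05  1.57078354e+00] [[ 9.73482635e-01  2.28760621e-01 -3.71667782e-04]
 [ 2.28760921e-01 -9.73481548e-01  1.45508027e-03]
 [-2.89466621e-05 -1.50151844e-03 -9.99998872e-01]] 0.08557315679288932 0.15
```

Request:
carry_out([
  {"gripper":0.7,"x":0,"y":0,"z":0,"turn":-6.5},
  {"gripper":0.7,"x":0,"y":0,"z":0,"turn":-6.5},
  {"gripper":0.7,"x":0,"y":0,"z":0,"turn":-6.5},
  {"gripper":0.7,"x":0,"y":0,"z":0,"turn":-6.5},
  {"gripper":0.7,"x":0,"y":0,"z":0,"turn":-6.5},
  {"gripper":0.7,"x":0,"y":0,"z":0,"turn":-6.5},
  {"gripper":0.7,"x":0,"y":0,"z":0,"turn":-6.5},
  {"gripper":0.7,"x":0,"y":0,"z":0,"turn":-6.5},
  {"gripper":0.7,"x":0,"y":0,"z":0,"turn":-6.5},
  {"gripper":0.7,"x":0,"y":0,"z":0,"turn":-6.5},
])

```text
time_s: 0.98
eef_pos: [0.12, -0.5108, 0.2479]
orientation: [[0.199, 0.98, -0.0], [0.98, -0.199, 0.001], [0.001, -0.0, -1.0]]
wrist_force: [0.5, -0.8, -0.2]
gripper_width: 0.0601
grip_force: 0.0
```

Request:
carry_out([
  {"gripper":0.7,"x":2.6,"y":1.2,"z":0,"turn":0},
  {"gripper":0.7,"x":2.6,"y":1.2,"z":0,"turn":0},
  {"gripper":0.7,"x":2.6,"y":1.2,"z":0,"turn":0},
  {"gripper":0.7,"x":2.6,"y":1.2,"z":0,"turn":0},
  {"gripper":0.7,"x":2.6,"y":1.2,"z":0,"turn":0},
  {"gripper":0.7,"x":2.6,"y":1.2,"z":0,"turn":0},
  {"gripper":0.7,"x":2.6,"y":1.2,"z":0,"turn":0},
  {"gripper":0.7,"x":2.6,"y":1.2,"z":0,"turn":0},
  {"gripper":0.7,"x":2.6,"y":1.2,"z":0,"turn":0},
  {"gripper":0.7,"x":2.6,"y":1.2,"z":0,"turn":0},
  {"gripper":0.7,"x":2.6,"y":1.2,"z":0,"turn":0},
  {"gripper":0.7,"x":2.6,"y":1.2,"z":0,"turn":0},
])

```text
time_s: 1.98
eef_pos: [0.3251, -0.2337, 0.2482]
orientation: [[0.204, 0.979, -0.0], [0.979, -0.204, 0.0], [0.0, -0.0, -1.0]]
wrist_force: [-0.6, -0.3, -0.4]
gripper_width: 0.0601
grip_force: 0.0
```

Request:
carry_out([
  {"gripper":0.7,"x":2.6,"y":1.2,"z":0,"turn":0},
  {"gripper":0.7,"x":2.6,"y":1.2,"z":0,"turn":0},
  {"gripper":0.7,"x":2.6,"y":1.2,"z":0,"turn":0},
  {"gripper":0.7,"x":2.6,"y":1.2,"z":0,"turn":0},
  {"gripper":0.7,"x":2.6,"y":1.2,"z":0,"turn":0},
  {"gripper":0.7,"x":2.6,"y":1.2,"z":0,"turn":0},
  {"gripper":0.7,"x":2.6,"y":1.2,"z":0,"turn":0},
  {"gripper":0.7,"x":2.6,"y":1.2,"z":0,"turn":0},
  {"gripper":0.7,"x":2.6,"y":1.2,"z":0,"turn":0},
  {"gripper":0.7,"x":2.6,"y":1.2,"z":0,"turn":0},
  {"gripper":0.7,"x":2.6,"y":1.2,"z":0,"turn":0},
  {"gripper":0.7,"x":0,"y":0,"z":0,"turn":0},
])

```text
time_s: 2.98
eef_pos: [0.5154, 0.0215, 0.2478]
orientation: [[0.2, 0.98, 0.002], [0.98, -0.2, 0.002], [0.002, 0.002, -1.0]]
wrist_force: [-0.1, 0.0, 0.0]
gripper_width: 0.0599
grip_force: 0.0
```

```bash
cat >> h.py <<'E'
def to(x,y,z,ang):
    "remaining shift in tool axes, cm, and turn, deg"
    T=robot.get_state();R=T['orientation'];d=R.T@(np.array([x,y,z])-T['eef_pos'])*100
    a=np.degrees(np.arctan2(R[1,0],R[0,0])); print('t',T['time_s'],'pos',T['eef_pos'],'ang',a,'shift',d,'turn',(a-ang+180)%360-180,'w',T['gripper_width'],'F',T['wrist_force'],'g',T['grip_force'])
E
python3 -c "
from h import *
np.set_printoptions(precision=4,suppress=True)
to(.5351,.0421,.1,78.1)"
```

```text
t 2.9833 pos [0.5154 0.0215 0.2478] ang 78.46508824253762 shift [ 2.3734  1.4996 14.7853] turn 0.36508824253763805 w 0.05989927346761659 F [-0.0951  0.0055  0.0081] g 0.0
```

Request:
carry_out([
  {"gripper":0.7,"x":1.2,"y":0.75,"z":0,"turn":0},
  {"gripper":0.7,"x":1.2,"y":0.75,"z":0,"turn":0},
  {"gripper":0.7,"x":0,"y":0,"z":3,"turn":0},
  {"gripper":0.7,"x":0,"y":0,"z":3,"turn":0},
  {"gripper":0.7,"x":0,"y":0,"z":3,"turn":0},
  {"gripper":0.7,"x":0,"y":0,"z":3,"turn":0},
  {"gripper":0.7,"x":0,"y":0,"z":3,"turn":0},
  {"gripper":0.7,"x":0,"y":0,"z":3,"turn":0},
  {"gripper":0.7,"x":0,"y":0,"z":0,"turn":0},
  {"gripper":0.7,"x":0,"y":0,"z":0,"turn":0},
])

```text
time_s: 3.82
eef_pos: [0.5305, 0.0382, 0.0672]
orientation: [[0.205, 0.979, -0.004], [0.979, -0.205, -0.0], [-0.001, -0.004, -1.0]]
wrist_force: [0.9, -0.1, 0.8]
gripper_width: 0.0599
grip_force: 0.0
```

```bash
python3 - <<'E'
from h import *
np.set_printoptions(precision=4,suppress=True)
to(.5351,.0421,.031,78.1)
im=robot.camera('side'); c=cv2.resize(im[170:340,220:400],None,fx=3.3,fy=3.3,interpolation=cv2.INTER_CUBIC)
for p in((.5351,.0421,.032),(.5419,-.0167,.032)):
    q=(proj('side',p)-[220,170])*3.3; print(q); cv2.circle(c,tuple(int(v) for v in q),3,(0,255,0),-1)
cv2.imwrite('pics/s1.png',c[:,:,::-1])
E
```

```text
t 3.8167 pos [0.5305 0.0382 0.0672] ang 78.18093159604003 shift [0.4853 0.3883 3.6155] turn 0.0809315960400454 w 0.05988383481329524 F [ 0.8631 -0.1102  0.8063] g 0.0
[283.943  345.2711]
[309.6993 419.3113]
```

View pics/s1.png

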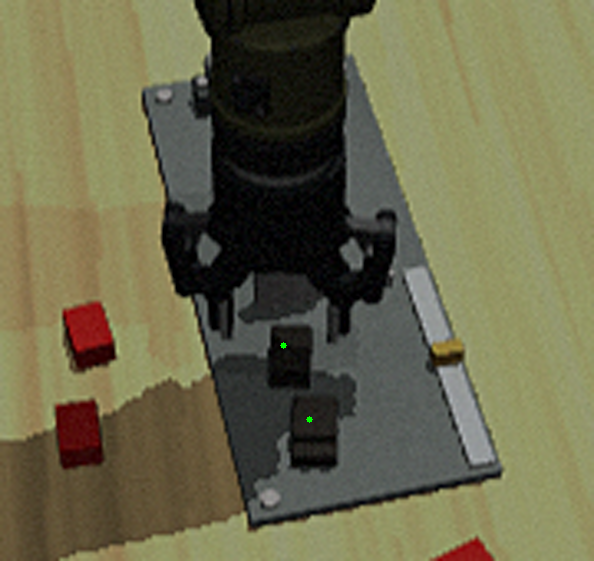

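Side crop: the projected targets fall on the tops of chunk A (291,343) and chunk B (315,412), and the open fingers straddle A's line. I'll descend and grip.

Request:
carry_out([
  {"gripper":0.7,"x":0.5,"y":0.5,"z":0,"turn":0},
  {"gripper":0.7,"x":0,"y":0,"z":1.2,"turn":0},
  {"gripper":0.7,"x":0,"y":0,"z":1.2,"turn":0},
  {"gripper":0.7,"x":0,"y":0,"z":1.2,"turn":0},
  {"gripper":0.7,"x":0,"y":0,"z":0,"turn":0},
  {"gripper":0.1,"x":0,"y":0,"z":0,"turn":0},
  {"gripper":0.1,"x":0,"y":0,"z":0,"turn":0},
  {"gripper":0.1,"x":0,"y":0,"z":0,"turn":0},
  {"gripper":0.1,"x":0,"y":0,"z":0,"turn":0},
  {"gripper":0.1,"x":0,"y":0,"z":0,"turn":0},
  {"gripper":0.1,"x":0,"y":0,"z":0,"turn":0},
  {"gripper":0.1,"x":0,"y":0,"z":0,"turn":0},
])

```text
time_s: 4.87
eef_pos: [0.5395, 0.0425, 0.0341]
orientation: [[0.204, 0.979, 0.004], [0.979, -0.204, 0.0], [0.001, 0.004, -1.0]]
wrist_force: [-0.3, 0.3, 5.9]
gripper_width: 0.0247
grip_force: 59.8
```

Request:
carry_out([
  {"gripper":0.1,"x":0,"y":0,"z":-2,"turn":0},
  {"gripper":0.1,"x":0,"y":0,"z":-3,"turn":0},
  {"gripper":0.1,"x":0,"y":0,"z":-3,"turn":0},
  {"gripper":0.1,"x":0,"y":0,"z":-3,"turn":0},
  {"gripper":0.1,"x":0,"y":0,"z":-1.5,"turn":0},
  {"gripper":0.1,"x":-2,"y":0.2,"z":0,"turn":0},
  {"gripper":0.1,"x":-3,"y":0.3,"z":0,"turn":0},
  {"gripper":0.1,"x":-3,"y":0.3,"z":0,"turn":0},
  {"gripper":0.1,"x":-3,"y":0.3,"z":0,"turn":0},
  {"gripper":0.1,"x":-3,"y":0.3,"z":0,"turn":0},
  {"gripper":0.1,"x":-3,"y":0.3,"z":0,"turn":0},
  {"gripper":0.1,"x":-3,"y":0.3,"z":0,"turn":0},
])

```text
time_s: 5.87
eef_pos: [0.5164, -0.159, 0.158]
orientation: [[0.204, 0.979, 0.001], [0.979, -0.204, -0.0], [-0.0, 0.001, -1.0]]
wrist_force: [0.4, 0.6, -0.6]
gripper_width: 0.0246
grip_force: 59.1
```

Request:
carry_out([
  {"gripper":0.1,"x":-3,"y":0.3,"z":0,"turn":0},
  {"gripper":0.1,"x":-3,"y":0.3,"z":0,"turn":0},
  {"gripper":0.1,"x":-3,"y":0.3,"z":0,"turn":0},
  {"gripper":0.1,"x":-3,"y":0.3,"z":0,"turn":0},
  {"gripper":0.1,"x":-2,"y":0.1,"z":0,"turn":0},
  {"gripper":0.1,"x":0,"y":0,"z":0,"turn":0},
  {"gripper":0.1,"x":0,"y":0,"z":0,"turn":0},
])

```text
time_s: 6.45
eef_pos: [0.5005, -0.2982, 0.1576]
orientation: [[0.206, 0.978, 0.001], [0.978, -0.206, 0.0], [0.0, 0.0, -1.0]]
wrist_force: [-0.4, -0.1, -0.7]
gripper_width: 0.0246
grip_force: 59.1
```

```bash
python3 - <<'E'
from h import *
np.set_printoptions(precision=4,suppress=True)
to(.50,-.297,.07,78.1)
im=grab('side','side1.png')
E
```

```text
t 6.45 pos [ 0.5005 -0.2982  0.1576] ang 78.09449086900494 shift [ 0.099  -0.0789  8.7594] turn -0.005509130995051237 w 0.024570015578551006 F [-0.4367 -0.0887 -0.7484] g 59.0506786108017
```

View pics/side1.png

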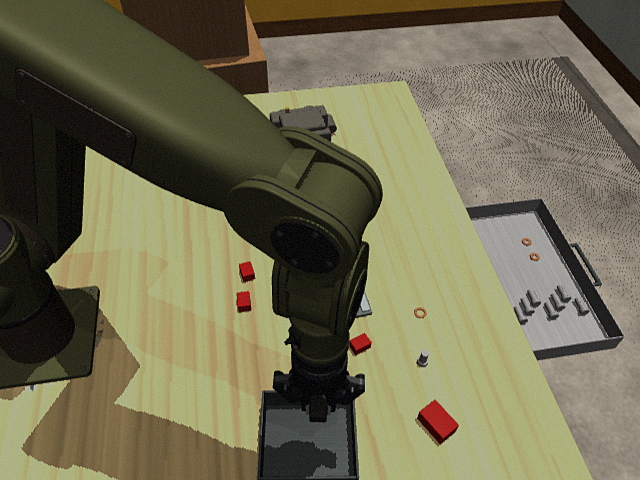

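Chunk A is held at (318,410) over the bin. I'll lower it, release, and go to B.

Request:
carry_out([
  {"gripper":0.1,"x":0,"y":0,"z":2.7,"turn":0},
  {"gripper":0.1,"x":0,"y":0,"z":2.7,"turn":0},
  {"gripper":0.1,"x":0,"y":0,"z":2.6,"turn":0},
  {"gripper":0.1,"x":0,"y":0,"z":0,"turn":0},
  {"gripper":0.1,"x":0,"y":0,"z":0,"turn":0},
  {"gripper":0.6,"x":0,"y":0,"z":0,"turn":0},
  {"gripper":0.6,"x":0,"y":0,"z":0,"turn":0},
  {"gripper":0.6,"x":0,"y":0,"z":0,"turn":0},
  {"gripper":0.6,"x":0,"y":0,"z":0,"turn":0},
  {"gripper":0.6,"x":0,"y":0,"z":-3,"turn":0},
  {"gripper":0.6,"x":0,"y":0,"z":-3,"turn":0},
  {"gripper":0.6,"x":0,"y":0,"z":-2,"turn":0},
])

```text
time_s: 7.5
eef_pos: [0.5016, -0.2978, 0.1603]
orientation: [[0.204, 0.979, 0.003], [0.979, -0.204, -0.002], [-0.001, 0.003, -1.0]]
wrist_force: [0.0, -0.7, 0.0]
gripper_width: 0.0514
grip_force: 0.0
```

Request:
carry_out([
  {"gripper":0.7,"x":0,"y":0,"z":0,"turn":-3.4},
  {"gripper":0.7,"x":2.4,"y":0,"z":0,"turn":0},
  {"gripper":0.7,"x":2.8,"y":0,"z":0,"turn":0},
  {"gripper":0.7,"x":2.8,"y":0,"z":0,"turn":0},
  {"gripper":0.7,"x":2.8,"y":0,"z":0,"turn":0},
  {"gripper":0.7,"x":2.8,"y":0,"z":0,"turn":0},
  {"gripper":0.7,"x":2.8,"y":0,"z":0,"turn":0},
  {"gripper":0.7,"x":2.8,"y":0,"z":0,"turn":0},
  {"gripper":0.7,"x":2.8,"y":0,"z":0,"turn":0},
  {"gripper":0.7,"x":2.8,"y":0,"z":0,"turn":0},
  {"gripper":0.7,"x":2.8,"y":0,"z":0,"turn":0},
  {"gripper":0.7,"x":1.1,"y":0,"z":0,"turn":0},
])

```text
time_s: 8.5
eef_pos: [0.5433, -0.0104, 0.1582]
orientation: [[0.143, 0.99, 0.002], [0.99, -0.143, 0.001], [0.002, 0.002, -1.0]]
wrist_force: [-0.1, 0.4, -0.1]
gripper_width: 0.0599
grip_force: 0.0
```

Request:
carry_out([
  {"gripper":0.7,"x":0,"y":0,"z":3,"turn":0},
  {"gripper":0.7,"x":0,"y":0,"z":3,"turn":0},
  {"gripper":0.7,"x":0,"y":0,"z":2.5,"turn":0},
  {"gripper":0.7,"x":0,"y":0,"z":0,"turn":0},
  {"gripper":0.7,"x":0,"y":0,"z":0,"turn":0},
])

```text
time_s: 8.92
eef_pos: [0.5414, -0.0137, 0.0718]
orientation: [[0.146, 0.989, -0.003], [0.989, -0.146, -0.0], [-0.001, -0.003, -1.0]]
wrist_force: [-0.1, -1.3, 0.2]
gripper_width: 0.0596
grip_force: 0.0
```

```bash
python3 - <<'E'
from h import *
np.set_printoptions(precision=4,suppress=True)
to(.543,-.014,.033,81.5)
im=robot.camera('side'); cv2.imwrite('pics/s2.png',im[180:480,220:520,::-1].repeat(2,0).repeat(2,1))
print(proj('side',(.5419,-.0167,.03)))
E
```

```text
t 8.9167 pos [ 0.5414 -0.0137  0.0718] ang 81.59849594324491 shift [-0.0058  0.1769  3.8806] turn 0.09849594324492728 w 0.05964047912572425 F [-0.0712 -1.3286  0.2323] g 0.0
[313.8448 297.6261]
```

View pics/s2.png

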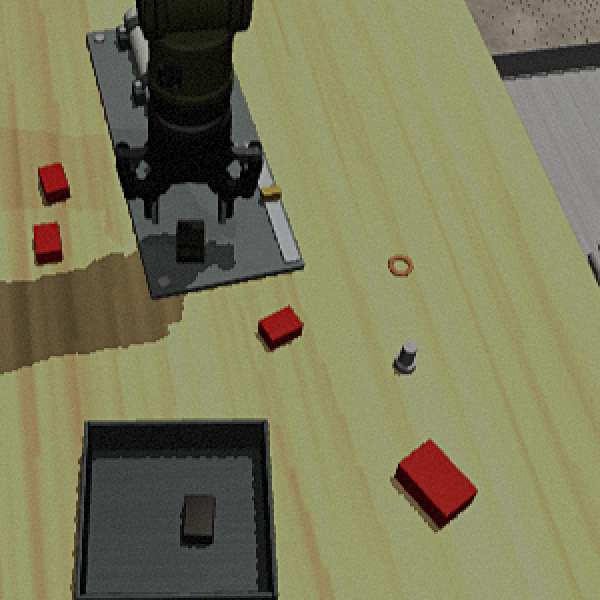

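Chunk A lies in the bin at (199,519). B is still on the bed at (190,240) between the finger lines.

Request:
carry_out([
  {"gripper":0.7,"x":0,"y":0.2,"z":1.3,"turn":0},
  {"gripper":0.7,"x":0,"y":0,"z":1.3,"turn":0},
  {"gripper":0.7,"x":0,"y":0,"z":1.2,"turn":0},
  {"gripper":0.7,"x":0,"y":0,"z":0,"turn":0},
  {"gripper":0.1,"x":0,"y":0,"z":0,"turn":0},
  {"gripper":0.1,"x":0,"y":0,"z":0,"turn":0},
  {"gripper":0.1,"x":0,"y":0,"z":0,"turn":0},
  {"gripper":0.1,"x":0,"y":0,"z":0,"turn":0},
  {"gripper":0.1,"x":0,"y":0,"z":0,"turn":0},
  {"gripper":0.1,"x":0,"y":0,"z":0,"turn":0},
  {"gripper":0.1,"x":0,"y":0,"z":0,"turn":0},
])

```text
time_s: 9.88
eef_pos: [0.5462, -0.0137, 0.0363]
orientation: [[0.146, 0.989, 0.004], [0.989, -0.146, -0.0], [0.0, 0.004, -1.0]]
wrist_force: [0.2, -1.1, 7.1]
gripper_width: 0.0259
grip_force: 59.8
```

Request:
carry_out([
  {"gripper":0.1,"x":0,"y":0,"z":-2,"turn":0},
  {"gripper":0.1,"x":0,"y":0,"z":-3,"turn":0},
  {"gripper":0.1,"x":0,"y":0,"z":-3,"turn":0},
  {"gripper":0.1,"x":0,"y":0,"z":-3,"turn":0},
  {"gripper":0.1,"x":0,"y":0,"z":-1.5,"turn":0},
  {"gripper":0.1,"x":-2,"y":-0.3,"z":0,"turn":0},
  {"gripper":0.1,"x":-3,"y":-0.4,"z":0,"turn":0},
  {"gripper":0.1,"x":-3,"y":-0.4,"z":0,"turn":0},
  {"gripper":0.1,"x":-3,"y":-0.4,"z":0,"turn":0},
  {"gripper":0.1,"x":-3,"y":-0.4,"z":0,"turn":0},
  {"gripper":0.1,"x":-3,"y":-0.4,"z":0,"turn":0},
  {"gripper":0.1,"x":-3,"y":-0.4,"z":0,"turn":0},
])

```text
time_s: 10.88
eef_pos: [0.4883, -0.2089, 0.1601]
orientation: [[0.145, 0.989, 0.001], [0.989, -0.145, -0.0], [-0.0, 0.001, -1.0]]
wrist_force: [0.6, 0.5, -0.6]
gripper_width: 0.0263
grip_force: 59.3
```

Request:
carry_out([
  {"gripper":0.1,"x":-3,"y":-0.4,"z":0,"turn":0},
  {"gripper":0.1,"x":-3,"y":-0.4,"z":0,"turn":0},
  {"gripper":0.1,"x":-3,"y":-0.4,"z":0,"turn":0},
  {"gripper":0.1,"x":0,"y":0,"z":0,"turn":0},
  {"gripper":0.1,"x":0,"y":0,"z":2.7,"turn":0},
  {"gripper":0.1,"x":0,"y":0,"z":2.7,"turn":0},
  {"gripper":0.1,"x":0,"y":0,"z":2.6,"turn":0},
  {"gripper":0.1,"x":0,"y":0,"z":0,"turn":0},
  {"gripper":0.1,"x":0,"y":0,"z":0,"turn":0},
])

```text
time_s: 11.63
eef_pos: [0.4627, -0.2937, 0.0787]
orientation: [[0.145, 0.989, -0.003], [0.989, -0.145, 0.002], [0.002, -0.003, -1.0]]
wrist_force: [0.0, 0.7, -0.3]
gripper_width: 0.0265
grip_force: 59.3
```

Request:
carry_out([
  {"gripper":0.6,"x":0,"y":0,"z":0,"turn":0},
  {"gripper":0.6,"x":0,"y":0,"z":0,"turn":0},
  {"gripper":0.6,"x":0,"y":0,"z":0,"turn":0},
  {"gripper":0.6,"x":0,"y":0,"z":0,"turn":0},
  {"gripper":0.6,"x":0,"y":0,"z":-3,"turn":0},
  {"gripper":0.6,"x":0,"y":0,"z":-3,"turn":0},
  {"gripper":0.6,"x":0,"y":0,"z":-3,"turn":0},
  {"gripper":0.6,"x":0,"y":0,"z":-3,"turn":0},
  {"gripper":0.6,"x":0,"y":0,"z":0,"turn":7},
  {"gripper":0.6,"x":0,"y":0,"z":0,"turn":7},
  {"gripper":0.6,"x":0,"y":0,"z":0,"turn":7},
  {"gripper":0.6,"x":0,"y":0,"z":0,"turn":7},
])

```text
time_s: 12.63
eef_pos: [0.464, -0.295, 0.2005]
orientation: [[0.598, 0.802, 0.002], [0.802, -0.598, -0.001], [0.0, 0.002, -1.0]]
wrist_force: [-0.3, -0.8, -0.1]
gripper_width: 0.0508
grip_force: 0.0
```

Request:
carry_out([
  {"gripper":0.6,"x":0,"y":0,"z":0,"turn":7},
  {"gripper":0.6,"x":0,"y":0,"z":0,"turn":7},
  {"gripper":0.6,"x":0,"y":0,"z":0,"turn":7},
  {"gripper":0.6,"x":0,"y":0,"z":0,"turn":7},
  {"gripper":0.6,"x":0,"y":0,"z":0,"turn":7},
  {"gripper":0.6,"x":0,"y":0,"z":0,"turn":7},
  {"gripper":0.6,"x":0,"y":0,"z":0,"turn":7},
  {"gripper":0.6,"x":0,"y":0,"z":0,"turn":0},
])

```text
time_s: 13.3
eef_pos: [0.4639, -0.2949, 0.2001]
orientation: [[0.997, 0.079, 0.001], [0.079, -0.997, -0.001], [0.001, 0.001, -1.0]]
wrist_force: [0.1, -0.1, 0.3]
gripper_width: 0.0512
grip_force: 0.0
```

```bash
python3 - <<'E'
from h import *
np.set_printoptions(precision=4,suppress=True)
im=robot.camera('top'); cv2.imwrite('pics/t2.png',im[200:350,290:540,::-1].repeat(3,0).repeat(3,1))
to(.542,.096,.065,4.1)
E
```

```text
t 13.35 pos [ 0.4639 -0.2949  0.2   ] ang 4.768879147291488 shift [ 11.0249 -38.3148  13.4814] turn 0.6688791472914772 w 0.051463814654486816 F [0.5654 0.4495 0.935 ] g 0.0
```

View pics/t2.png

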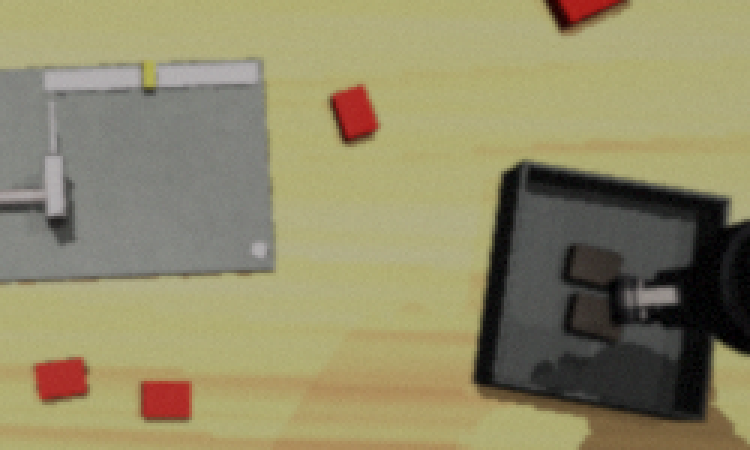

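Both chunks lie in the bin at (592,264) and (592,312), and the bed is clear. Next is the pull plate.

Request:
carry_out([
  {"gripper":0.6,"x":0.8,"y":-2.0,"z":0,"turn":0.7},
  {"gripper":0.6,"x":0.8,"y":-2.8,"z":0,"turn":0},
  {"gripper":0.6,"x":0.8,"y":-2.8,"z":0,"turn":0},
  {"gripper":0.6,"x":0.8,"y":-2.8,"z":0,"turn":0},
  {"gripper":0.6,"x":0.8,"y":-2.8,"z":0,"turn":0},
  {"gripper":0.6,"x":0.8,"y":-2.8,"z":0,"turn":0},
  {"gripper":0.6,"x":0.8,"y":-2.8,"z":0,"turn":0},
  {"gripper":0.6,"x":0.8,"y":-2.8,"z":0,"turn":0},
  {"gripper":0.6,"x":0.8,"y":-2.8,"z":0,"turn":0},
  {"gripper":0.6,"x":0.8,"y":-2.8,"z":0,"turn":0},
  {"gripper":0.6,"x":0.8,"y":-2.8,"z":0,"turn":0},
  {"gripper":0.6,"x":0.8,"y":-2.8,"z":0,"turn":0},
])

```text
time_s: 14.35
eef_pos: [0.5371, 0.0393, 0.1998]
orientation: [[0.997, 0.074, 0.001], [0.074, -0.997, 0.001], [0.001, -0.001, -1.0]]
wrist_force: [1.1, -0.4, 0.1]
gripper_width: 0.0513
grip_force: 0.0
```

Request:
carry_out([
  {"gripper":0.6,"x":0.8,"y":-2.8,"z":0,"turn":0},
  {"gripper":0.6,"x":0.5,"y":-2.5,"z":0,"turn":0},
  {"gripper":0.6,"x":0,"y":0,"z":3,"turn":0},
  {"gripper":0.6,"x":0,"y":0,"z":3,"turn":0},
  {"gripper":0.6,"x":0,"y":0,"z":2,"turn":0},
  {"gripper":0.6,"x":0,"y":0,"z":0,"turn":0},
  {"gripper":0.6,"x":0,"y":0,"z":0,"turn":0},
  {"gripper":0.6,"x":0,"y":0,"z":0,"turn":0},
])

```text
time_s: 15.02
eef_pos: [0.549, 0.0671, 0.1209]
orientation: [[0.994, 0.11, -0.001], [0.11, -0.994, 0.023], [0.002, -0.023, -1.0]]
wrist_force: [-0.2, -0.3, -0.3]
gripper_width: 0.0512
grip_force: 0.0
```

```bash
python3 - <<'E'
from h import *
np.set_printoptions(precision=4,suppress=True)
to(.542,.0955,.062,4.1)
im=robot.camera('side');cv2.imwrite('pics/s3.png',cv2.resize(im[170:340,220:400],None,fx=3.3,fy=3.3)[:,:,::-1])
print((proj('side',(.542,.0955,.08))-[220,170])*3.3)
E
```

```text
t 15.0167 pos [0.549  0.0671 0.1209] ang 6.301671194366472 shift [-0.389  -2.7645  5.9563] turn 2.201671194366469 w 0.05123377821896925 F [-0.2384 -0.348  -0.3258] g 0.0
[281.0794 231.7374]
```

View pics/s3.png

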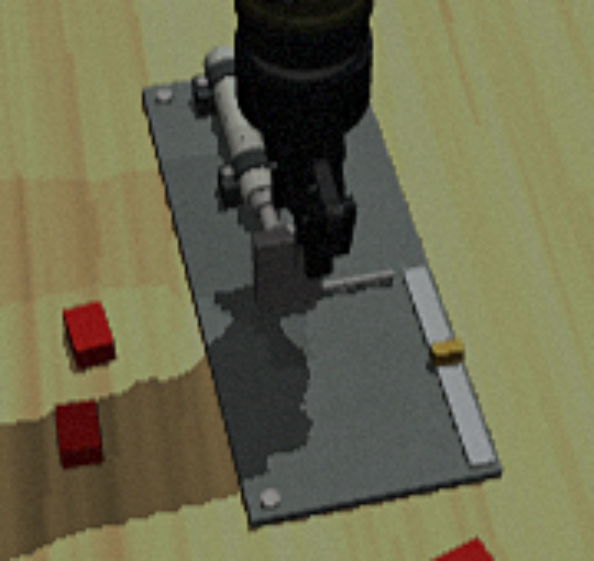

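The arm hit a joint limit: the wrist joint is at its end, so y and the angle fell short. I'll use the half-turned grasp instead, rising slightly and turning back about 178°.

Request:
carry_out([
  {"gripper":0.6,"x":0,"y":0,"z":-2,"turn":-7},
  {"gripper":0.6,"x":0,"y":0,"z":-2,"turn":-7},
  {"gripper":0.6,"x":0,"y":0,"z":0,"turn":-7},
  {"gripper":0.6,"x":0,"y":0,"z":0,"turn":-7},
  {"gripper":0.6,"x":0,"y":0,"z":0,"turn":-7},
  {"gripper":0.6,"x":0,"y":0,"z":0,"turn":-7},
  {"gripper":0.6,"x":0,"y":0,"z":0,"turn":-7},
  {"gripper":0.6,"x":0,"y":0,"z":0,"turn":-7},
  {"gripper":0.6,"x":0,"y":0,"z":0,"turn":-7},
  {"gripper":0.6,"x":0,"y":0,"z":0,"turn":-7},
  {"gripper":0.6,"x":0,"y":0,"z":0,"turn":-7},
  {"gripper":0.6,"x":0,"y":0,"z":0,"turn":-7},
])

```text
time_s: 16.07
eef_pos: [0.5494, 0.0665, 0.1618]
orientation: [[-0.012, 1.0, 0.001], [1.0, 0.012, 0.023], [0.023, 0.001, -1.0]]
wrist_force: [-0.3, -0.8, 0.3]
gripper_width: 0.0513
grip_force: 0.0
```

Request:
carry_out([
  {"gripper":0.6,"x":0,"y":0,"z":0,"turn":-7},
  {"gripper":0.6,"x":0,"y":0,"z":0,"turn":-7},
  {"gripper":0.6,"x":0,"y":0,"z":0,"turn":-7},
  {"gripper":0.6,"x":0,"y":0,"z":0,"turn":-7},
  {"gripper":0.6,"x":0,"y":0,"z":0,"turn":-7},
  {"gripper":0.6,"x":0,"y":0,"z":0,"turn":-7},
  {"gripper":0.6,"x":0,"y":0,"z":0,"turn":-7},
  {"gripper":0.6,"x":0,"y":0,"z":0,"turn":-7},
  {"gripper":0.6,"x":0,"y":0,"z":0,"turn":-7},
  {"gripper":0.6,"x":0,"y":0,"z":0,"turn":-7},
  {"gripper":0.6,"x":0,"y":0,"z":0,"turn":-7},
  {"gripper":0.6,"x":0,"y":0,"z":0,"turn":-7},
])

```text
time_s: 17.07
eef_pos: [0.5494, 0.0665, 0.1618]
orientation: [[-0.996, 0.093, 0.001], [0.093, 0.995, 0.023], [0.001, 0.023, -1.0]]
wrist_force: [0.5, -0.4, -0.1]
gripper_width: 0.0512
grip_force: 0.0
```

Request:
carry_out([
  {"gripper":0.6,"x":0,"y":0,"z":0,"turn":0},
  {"gripper":0.6,"x":0,"y":0,"z":0,"turn":0},
])

```text
time_s: 17.23
eef_pos: [0.5491, 0.0665, 0.1612]
orientation: [[-0.995, 0.102, 0.0], [0.102, 0.994, 0.023], [0.002, 0.023, -1.0]]
wrist_force: [0.3, 0.2, -0.8]
gripper_width: 0.0514
grip_force: 0.0
```

```bash
python3 - <<'E'
from h import *
np.set_printoptions(precision=4,suppress=True)
to(.542,.0955,.062,184.1); T=robot.get_state();print(T['joints'],T['orientation'])
E
```

```text
t 17.2333 pos [0.5491 0.0665 0.1612] ang 174.1352538685515 shift [0.9803 2.5807 9.9888] turn -9.964746131448493 w 0.05137228602107379 F [ 0.2693  0.1569 -0.814 ] g 0.0
[ 0.108   0.3559 -0.2343  0.9779  0.0229  0.2104] [[-0.9948  0.1022  0.0002]
 [ 0.1022  0.9945  0.0231]
 [ 0.0021  0.023  -0.9997]]
```

Request:
carry_out([
  {"gripper":0.6,"x":0,"y":0,"z":0,"turn":-7},
  {"gripper":0.6,"x":0,"y":0,"z":0,"turn":-3},
  {"gripper":0.6,"x":0.3,"y":1.4,"z":0,"turn":0},
  {"gripper":0.6,"x":0.2,"y":1.3,"z":1.5,"turn":0},
  {"gripper":0.6,"x":0,"y":0,"z":2,"turn":0},
  {"gripper":0.6,"x":0,"y":0,"z":0,"turn":0},
  {"gripper":0.6,"x":0,"y":0,"z":0,"turn":0},
])

```text
time_s: 17.82
eef_pos: [0.5402, 0.0938, 0.1251]
orientation: [[-0.997, -0.074, -0.004], [-0.074, 0.997, 0.022], [0.003, 0.023, -1.0]]
wrist_force: [0.7, -0.7, 0.5]
gripper_width: 0.0507
grip_force: 0.0
```

```bash
python3 - <<'E'
from h import *
np.set_printoptions(precision=4,suppress=True)
to(.542,.0955,.062,184.1); T=robot.get_state();print(T['joints'],T['orientation'])
E
```

```text
t 17.8167 pos [0.5402 0.0938 0.1251] ang -175.77053305689986 shift [-0.2056  0.0102  6.3148] turn 0.12946694310016937 w 0.050736755395195426 F [ 0.6763 -0.726   0.5428] g 0.0
[ 0.1594  0.3803 -0.2998  0.8916  0.0228  0.0856] [[-0.9973 -0.0737 -0.0044]
 [-0.0738  0.997   0.0223]
 [ 0.0028  0.0226 -0.9997]]
```

Request:
carry_out([
  {"gripper":0.6,"x":-0.1,"y":0,"z":2,"turn":0},
  {"gripper":0.6,"x":0,"y":0,"z":2,"turn":0},
  {"gripper":0.6,"x":0,"y":0,"z":1.5,"turn":0},
  {"gripper":0.6,"x":0,"y":0,"z":0.7,"turn":0},
  {"gripper":0.6,"x":0,"y":0,"z":0,"turn":0},
  {"gripper":0.6,"x":0,"y":0,"z":0,"turn":0},
])

```text
time_s: 18.32
eef_pos: [0.5425, 0.0952, 0.0642]
orientation: [[-0.997, -0.074, -0.002], [-0.074, 0.997, 0.023], [0.0, 0.023, -1.0]]
wrist_force: [0.0, -0.3, 1.0]
gripper_width: 0.051
grip_force: 0.0
```

Request:
carry_out([
  {"gripper":0,"x":0,"y":0,"z":0,"turn":0},
  {"gripper":0,"x":0,"y":0,"z":0,"turn":0},
  {"gripper":0,"x":0,"y":0,"z":0,"turn":0},
  {"gripper":0,"x":0,"y":0,"z":0,"turn":0},
  {"gripper":0,"x":0,"y":0,"z":0,"turn":0},
  {"gripper":0,"x":0,"y":0,"z":0,"turn":0},
  {"gripper":0,"x":0,"y":0,"z":0,"turn":0},
  {"gripper":0,"x":0,"y":0,"z":0,"turn":0},
])

```text
time_s: 18.98
eef_pos: [0.5426, 0.0959, 0.0645]
orientation: [[-0.997, -0.075, -0.001], [-0.075, 0.997, 0.023], [-0.001, 0.023, -1.0]]
wrist_force: [-0.2, 3.8, 6.0]
gripper_width: 0.0134
grip_force: 58.8
```

Request:
carry_out([
  {"gripper":0,"x":0,"y":-0.5,"z":0,"turn":0},
  {"gripper":0,"x":0,"y":-1,"z":0,"turn":0},
  {"gripper":0,"x":0,"y":-1,"z":-0.1,"turn":0},
  {"gripper":0,"x":0,"y":-1,"z":0,"turn":0},
  {"gripper":0,"x":0,"y":-1,"z":0,"turn":0},
  {"gripper":0,"x":0,"y":-1,"z":-0.1,"turn":0},
  {"gripper":0,"x":0,"y":-1,"z":0,"turn":0},
  {"gripper":0,"x":0,"y":-0.6,"z":0,"turn":0},
  {"gripper":0,"x":0,"y":0,"z":0,"turn":0},
  {"gripper":0,"x":0,"y":0,"z":0,"turn":0},
  {"gripper":0,"x":0,"y":0,"z":0,"turn":0},
  {"gripper":0,"x":0,"y":0,"z":0,"turn":0},
])

```text
time_s: 19.98
eef_pos: [0.5475, 0.0267, 0.0646]
orientation: [[-0.997, -0.076, -0.002], [-0.076, 0.997, 0.026], [-0.0, 0.027, -1.0]]
wrist_force: [-1.3, 8.5, 4.4]
gripper_width: 0.0135
grip_force: 61.4
```

```bash
python3 - <<'E'
from h import *
np.set_printoptions(precision=4,suppress=True)
to(.5473,.0231,.0645,184.1)
a=cv2.resize(robot.camera('side')[230:310,300:390],None,fx=5,fy=5,interpolation=cv2.INTER_CUBIC)
b=cv2.resize(robot.camera('top')[200:290,290:390],None,fx=4,fy=400/90,interpolation=cv2.INTER_CUBIC)
b=cv2.resize(b,(400,400));cv2.imwrite('pics/c3.png',cv2.hconcat([cv2.resize(a,(400,356)),cv2.resize(b,(400,360))[:356]])[:,:,::-1])
E
```

```text
t 19.9833 pos [0.5475 0.0267 0.0646] ang -175.62421299231332 shift [ 0.0422 -0.3537 -0.0021] turn 0.27578700768668796 w 0.013505246585941528 F [-1.3283  8.5312  4.4256] g 61.445685625076294
```

View pics/c3.png

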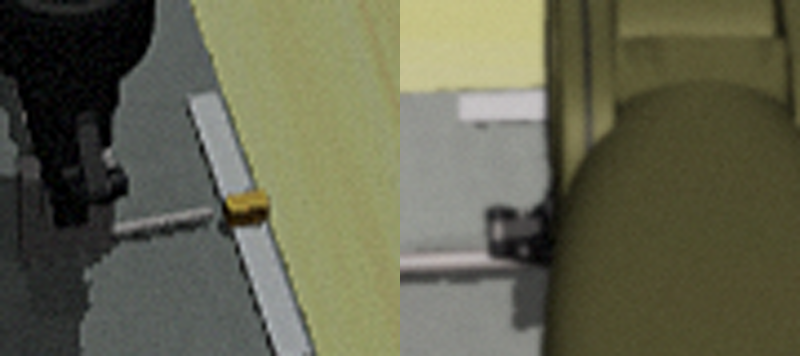

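Left (side view): the pointer bar runs (113,230)–(212,213), ending just short of the brass block at (247,208). Right (top view): the arm hides the mark. I'll measure in the side view.

```bash
python3 - <<'E'
from h import *
np.set_printoptions(precision=4,suppress=True)
im=np.mean([robot.camera('side').astype(float) for _ in range(4)],0).astype(np.uint8)
c=cv2.resize(im[256:298,320:368],None,fx=14,fy=14,interpolation=cv2.INTER_CUBIC); cv2.imwrite('pics/c4.png',c[:,:,::-1])
O=np.array([.5410,.0951]);xg=np.array([.0735,-.9973]);yg=np.array([.9973,.0735])
g=im.astype(float).mean(2)
for u in range(330,348):   # bright bar centre per column
    col=g[270:286,u]; k=np.clip(col-np.median(col)-12,0,None)
    if k.sum()>20:
        v=270+(k*np.arange(16)).sum()/k.sum(); q=ray('side',u,v,.019)[:2]-O; print(u,round(v,2),'g',q@xg,q@yg)
m=cv2.inRange(cv2.cvtColor(im,cv2.COLOR_RGB2HSV),(15,110,50),(35,255,255)); m[:262]=0;m[290:]=0;m[:,:345]=0;m[:,366:]=0
for v in range(264,288):
    x=np.nonzero(m[v])[0]
    if len(x): print(v,x.min(),x.max())
E
```

```text
330 279.97 g 0.06844663541977876 0.03827478997423644
331 279.65 g 0.06813133170243774 0.040541216947519276
332 279.32 g 0.06779213165435252 0.04281615057207121
333 279.25 g 0.06811358715913896 0.04491714776261714
334 278.86 g 0.0676207900521034 0.047236860949642995
335 278.88 g 0.06817724070099189 0.049276795483978515
336 278.58 g 0.06789717308146068 0.05154291018169567
337 278.33 g 0.06776769837790594 0.05377020554142376
338 278.33 g 0.06825885012186883 0.055829859842454664
339 277.98 g 0.0678636026495831 0.058132661365634206
340 277.95 g 0.06828712645202702 0.06021237558205894
341 277.8 g 0.06840641963557595 0.062376581370699236
342 277.26 g 0.06754687549953622 0.06481387353386618
343 277.34 g 0.06822980007267376 0.0668241753100523
344 277.0 g 0.06786949152590474 0.06912665988860883
345 277.0 g 0.06836758474105081 0.0711896972331102
346 276.91 g 0.06862865318889975 0.07331993546227165
272 358 358
273 355 359
274 351 359
275 351 359
276 351 359
277 352 355
279 357 358
280 353 353
```

View pics/c4.png

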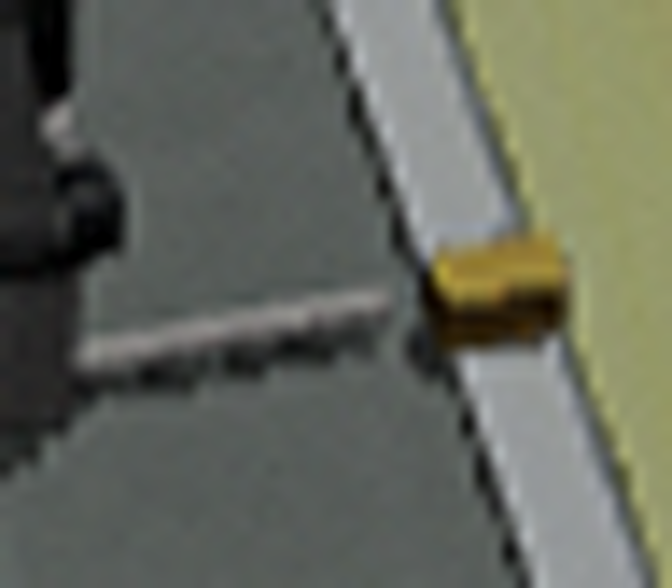

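Crop: the pointer bar tip is at (388,297). The brass top face has corners of about (430,250), (562,238), (568,290), (443,300). I'll compute the offset here and cross-check with the unobstructed first top image.

```bash
python3 - <<'E'
from h import *
np.set_printoptions(precision=4,suppress=True)
O=np.array([.5410,.0951]);xg=np.array([.0735,-.9973]);yg=np.array([.9973,.0735])
G=lambda n,u,v,z:(lambda q:(q@xg*1e3,q@yg*1e3))(ray(n,u,v,z)[:2]-O)
for c in((430,250),(562,238),(568,290),(443,300)): print('side brass',G('side',320+(c[0]-6.5)/14,256+(c[1]-6.5)/14,.028))
im=cv2.imread('pics/top0.png').astype(float); g=im.mean(2)
yel=np.clip(im[:,:,2]-im[:,:,0]-35,0,None)
for v in range(221,231):
    k=yel[v,331:349]; 
    if k.sum()>40: u=331+(k*np.arange(18)).sum()/k.sum(); print('top brass',v,round(u,2),G('top',u,v,.028))
for v in range(234,251,2):
    r=g[v,299:317]; k=np.clip(r-np.median(r)-10,0,None)
    if k.sum()>20: u=299+(k*np.arange(18)).sum()/k.sum(); print('top ptr',v,round(u,2),G('top',u,v,.019))
E
```

```text
side brass (np.float64(68.20283576326219), np.float64(82.3222158525119))
side brass (np.float64(70.70256085236433), np.float64(102.35752602883554))
side brass (np.float64(80.30751937851589), np.float64(100.41624934969222))
side brass (np.float64(77.69364128845926), np.float64(81.61726006848752))
top brass 221 339.06 (np.float64(72.03787579227954), np.float64(96.6533587823337))
top brass 222 339.15 (np.float64(72.1027930480269), np.float64(94.371315819068))
top brass 223 339.23 (np.float64(72.16147059970925), np.float64(92.09102176447797))
top brass 224 339.28 (np.float64(72.15401848612748), np.float64(89.81518826017303))
top brass 225 339.31 (np.float64(72.11740101024193), np.float64(87.54213984310034))
top brass 226 339.36 (np.float64(72.10307900383098), np.float64(85.26954389225892))
top brass 227 339.38 (np.float64(72.01725531627905), np.float64(83.00164856365325))
top brass 228 339.39 (np.float64(71.93602953936721), np.float64(80.73500490990939))
top ptr 234 306.85 (np.float64(-0.912252275903381), np.float64(72.21855173897636))
top ptr 238 306.84 (np.float64(-1.3243456242556664), np.float64(63.136216234992574))
top ptr 240 307.04 (np.float64(-1.0838348166929805), np.float64(58.58354092002933))
top ptr 242 307.28 (np.float64(-0.7301433650487766), np.float64(54.03154042505058))
top ptr 244 307.26 (np.float64(-0.9778123337428706), np.float64(49.512608085958))
top ptr 246 307.06 (np.float64(-1.6209472697207503), np.float64(45.0174033216016))
top ptr 248 307.39 (np.float64(-1.0679057280531439), np.float64(40.47371957823211))
```

The top view gives 73.2 mm of travel needed and 69.4 mm is done. The side view agrees, with 4–5 mm left. I'll pull 4 mm more.

Request:
carry_out([
  {"gripper":0,"x":0,"y":-0.2,"z":0,"turn":0},
  {"gripper":0,"x":0,"y":-0.2,"z":0,"turn":0},
  {"gripper":0,"x":0,"y":0,"z":0,"turn":0},
  {"gripper":0,"x":0,"y":0,"z":0,"turn":0},
  {"gripper":0,"x":0,"y":0,"z":0,"turn":0},
  {"gripper":0,"x":0,"y":0,"z":0,"turn":0},
])

```text
time_s: 20.78
eef_pos: [0.5477, 0.0229, 0.0646]
orientation: [[-0.997, -0.076, -0.002], [-0.077, 0.997, 0.027], [-0.0, 0.027, -1.0]]
wrist_force: [-1.2, 8.4, 5.2]
gripper_width: 0.0134
grip_force: 61.8
```

```bash
cat > m.py <<'E'
from h import *
np.set_printoptions(precision=4,suppress=True)
O=np.array([.5410,.0951]);xg=np.array([.0735,-.9973]);yg=np.array([.9973,.0735])
T=robot.get_state();print('travel mm',(T['eef_pos'][:2]-[.5426,.0959])@xg*1e3,T['eef_pos'],T['wrist_force'],T['grip_force'])
im=np.mean([robot.camera('side').astype(float) for _ in range(6)],0); g=im.mean(2)
G=lambda u,v,z:(lambda q:(q@xg*1e3,q@yg*1e3))(ray('side',u,v,z)[:2]-O)
P=[]
for u in range(334,347):
    col=g[272:290,u]; k=np.clip(col-np.median(col)-12,0,None)
    if k.sum()>20: P.append(G(u,272+(k*np.arange(18)).sum()/k.sum(),.020)[0])
print('ptr',np.median(P),len(P))
# brass: yellowness, top face (bright) centroid per column
y=np.clip(im[:,:,0]-im[:,:,2]-20,0,None)
for u in range(351,361):
    k=y[268:284,u]; b=k>k.max()*.5; vs=268+np.nonzero(b)[0]
    lum=im[268:284,u,0]; print(u,lum.astype(int),[round(G(u,v,.028)[0],1) for v in(vs.min()-.5,vs.max()+.5)])
E
python3 m.py
```

```text
travel mm 73.2079888045857 [0.5477 0.0229 0.0646] [-1.2313  8.3717  5.1503] 61.816627979278564
ptr 72.75278143753162 13
351 [149 148 151 149 152 137 147 167 115  37  22  32  37  35  30  71] [np.float64(68.8), np.float64(76.4)]
352 [147 149 150 150 150 148 148 152 165 105  41  47  52  85  61  40] [np.float64(69.3), np.float64(79.4)]
353 [151 152 150 150 151 148 146 150 159  94  36  43  53 140 172 143] [np.float64(69.8), np.float64(79.9)]
354 [153 153 151 152 149 148 148 149 158 100  37  43  50 132 160 155] [np.float64(70.3), np.float64(80.4)]
355 [108 139 153 154 124 132 147 152 155  97  38  41  58 132 158 150] [np.float64(68.3), np.float64(80.9)]
356 [ 87  83  99 115 118 139 150 156 112  52  40  41  70 135 155 150] [np.float64(68.8), np.float64(78.9)]
357 [154 157 119 100 105 134 149 156 101  41  40  60  74 135 154 151] [np.float64(69.3), np.float64(79.4)]
358 [148 152 152 152 153 148 150 157  94  31  37  54  73 134 153 150] [np.float64(67.2), np.float64(79.9)]
359 [148 148 152 149 149 150 148 154  95  33  37  65 137 161 155 151] [np.float64(70.3), np.float64(80.4)]
360 [147 147 149 149 150 149 127 141 103  83  84  96  90  88 105 140] [np.float64(60.5), np.float64(80.9)]
```

The pointer reads 72.8 mm and the mark's middle about 72.9 mm in the side view. The top view needed 73.2 mm of travel and 73.2 mm is done, so both agree. The grip is holding, so I'm handing in.

```bash
python3 -c "
from station import robot
print(robot.sign_off())"
```

```text
the job is handed in; nothing more can be done
None
```

Both chunks are in the scrap bin, and the rod is drawn out 73.2 mm and still gripped, with its pointer level with the middle of the brass mark to within about 1 mm by my measurements; the job is handed in.

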